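Close and tuck the flap of an index-card box

TASK

Close the index-card box for the shelf: with your fingertips push the yellow flap over until it lies flat on the box, then, keeping it pressed down, push it away from the hinge (its ridge helps) until its free edge is tucked well beneath the red lip, and take your hand away. Push only on the flap's yellow outer side and its ridge; do not pinch the flap or touch its grey lining, do not pick up or shove the box, and leave the other things on the counter alone.

Things in the scene. Friction and masses are not known exactly. Their poses are not given: they have to be found in the camera images.
- card_box: Blue plastic index-card box full of cards, 150 (x) x 170 (y) x 75 mm high, about 1.4 kg, loose on the counter on its flat base. Origin: centre of its underside. Its x axis runs from the hinge side (the side nearer the robot) to the lip side, y along the hinge, z up. It keeps the yellow flap on its hinge side and the red lip on its opposite side.
- flap_fold (a joint): Fold angle of the yellow flap about its hinge line, rad: 0 = lying flat and shut over the box (a stop), 1.57 = standing upright, more = leaning back away from the lip. The flap starts between about 1.6 and 2.2. The hinge is springy: it pushes a shut flap open with 0.5 to 1 N at its free edge, up to about 0.7 rad, so it does not stay down unless its edge is beneath the lip.
- flap_slide (a joint): How far the flap has slid outwards in its own plane, away from the hinge, on its slotted arms, m: 0 = drawn in, 0.018 = fully out (a stop). It is stiff: about 5 N moves it, and it stays where it is left. Flat and drawn in, the free edge stops just short of the lip's mouth; flat and slid out fully, it reaches 11 mm beneath the flat underside of the lip. If it is slid out before the flap is flat, the edge lands on top of the lip.
- flap_hinge (a point): Centre of the hinge line of the flap, fixed to the box at (-68, 0, 78.5) mm in its frame; 78.5 mm above the counter. Axes as the box's.
- flap_edge (a point): Middle of the flap's free edge, at half its thickness, 120 mm from the hinge line when drawn in. The flap is a yellow sheet 118 mm long, 150 mm wide, 3 mm thick. Its axes: x from the hinge to the free edge, y along the hinge, z out of the outer (yellow) face, which is up when shut.
- flap_ridge (a point): Top middle of the black thumb ridge on the flap's yellow outer face: a bar 50 mm long across the flap, 6 mm wide and 7 mm high above the face, its middle 81 mm from the hinge line when the flap is drawn in. Its side towards the hinge is the one to push against. Axes as those of flap_edge.
- flap_liner: Grey lining on the flap's inner face (the face that looks into the box when shut), 104 x 118 mm, 1.5 mm thick. It is not to be touched.
- lip_edge (a point): Middle of the inner edge of the red retaining lip's flat underside, fixed to the box at (59.5, 0, 84) mm in its frame. The lip is 100 mm wide along y, 3.5 mm thick, its top 87.5 mm above the counter, with a short guide from its inner edge that slopes upwards and towards the hinge to (53, 91) mm in x and z. The shut flap's upper face lies at 80 mm, 4 mm below the lip's underside.
- glue_stick: Bystander: upright white glue stick with red cap, 29 mm thick, 90 mm high, beside the box. Origin: centre of its underside.
- eraser: Bystander: white eraser in a blue sleeve, 45 x 22 x 13 mm, beside the box. Origin: centre of its underside.
- stapler: Bystander: black and blue stapler, 130 x 36 x 62 mm. Origin: centre of its underside.
- tape_dispenser: Bystander: yellow desk tape dispenser, 140 x 55 x 95 mm. Origin: centre of its underside.
- pen_pot: Bystander: black pot of pens, 76 mm wide, pens to 150 mm high. Origin: centre of its underside.
- sticky_notes: Bystander: three-colour stack of sticky notes, 76 x 76 x 32 mm. Origin: centre of its underside.
- tape_roll: Bystander: roll of brown tape lying flat, 90 mm wide, 48 mm high. Origin: centre of its underside.
Not all that is in view belongs to the job. What is shaped like the card_box but brown or turquoise is not meant.

How it is judged:
By the outcome, as a careful person would: the job done as asked, in the order asked, and still so for the second after the job is handed in, with the robot touching nothing.
It also fails if it takes over 42 s, if anything falls off the work surface, if the arm or the gripper's body presses on something with over 40 N, if the wrist force passes 120 N, or if a joint passes its speed limit or range.

ROBOT

A 6-joint arm with a two-finger parallel gripper is mounted at the origin on the work surface. World frame = base frame: x ahead of the robot, y to its left, z up, the work surface at z = 0. Lengths are in m, angles in rad, forces in N, time in s.
With the tool pointing down it reaches from about 0.25 to 0.775 m from the base axis. Payload 4 kg.
Tool frame: the origin (TCP) lies midway between the tips of the shut fingers; the grasp point (between the pads) lies 19 mm behind it; z points along the fingers, y is the direction in which the jaws open and shut (so a half turn about z gives the same grasp; the last joint's range is limited). The gripper opens to 94 mm and grips with 3 to 60 N. Pads are 16 mm wide; open, the fingers measure 119 mm over their backs; the gripper's body (75 mm by 177 mm) begins 78 mm behind the grasp point.
Start: joints at [-1.253, 0.087, 1.371, -0, 1.684, -0.103], TCP at [0.225, -0.502, 0.206] pointing down, gripper open.
Joint ranges: [-3.1, 3.1], [-0.76, 2.03], [0.27, 2.55], [-1.08, 4.22], [0.17, 2.65], [-2.57, 2.57]. Speed limits (rad/s): [2.79, 2.79, 3.14, 3.14, 3.14, 3.14].

INTERFACE

Orientations are given as [roll, pitch, yaw] about the fixed x, y, z axes, in that order (R = Rz(yaw) Ry(pitch) Rx(roll)).
In Python, from bench import get_obs, snapshot, ticket gives the robot as it stands.
- The arm moves only by the shell command python3 -m creep 'ROWS' [OPENING]. ROWS is JSON, a list that holds one entry, the list of rows, each a list of 4 numbers: the shift along the tool's x, y, z in mm, then the turn about the tool's z in degrees. A call has 1 to 8 rows; each row shifts and turns the commanded pose from where the row before left it, along the tool's axes as they then stand; what a row does not reach is not made up. A row lasts 1/8 s, in which the tool goes at most 62.5 mm and 10.7 degrees, less where a joint would pass 70% of its speed; a pose out of reach is approached as far as the arm can. A call with a gripper value outside its range is refused whole. OPENING is the opening, from 0 (shut) to 1 (fully open), set as the call begins (- or left out, the last holds). The fingers move at their own pace and stop on an object; the grip force is fixed at half the most. Time passes only in rows, so rows that do not move let the fingers close. It gives the time, the measured TCP pose, the force and the opening at its end, in the units of the state.
- get_obs(): the state, without advancing time (a new reading comes with each control period).
- snapshot(name): name is "side" or "top" or "wrist"; returns a dict with "color" (400x640x3 uint8, red, green, blue), "depth" (400x640 float32, m along the optical axis (not along the pixel's ray), 0 where there is no reading), "fx", "fy", "cx", "cy" (pixels), "extrinsics" (4x4, takes a point from world to camera coordinates). Camera axes: x right, y down, z forward; pixel columns grow to the right and rows downward; lengths in m; the calibration is good to about 2 mm. A picture is of the moment at which its call begins.
- ticket.close_job(): hands the job in, once; it reports no verdict.
The state is a dict: "time": time; "joint_positions": joint angles; "qvel": joint speeds; "joint_torque": joint torques, N m; "tool_pos": TCP position; "ee_rot": TCP orientation; "wrist_force": force on the tool from outside, world axes, zero at the start; "wrist_torque": the same for the moment, N m; "width": finger opening in m.
Only numpy, scipy, OpenCV 4.12 (cv2) and the standard library are available. Lean on these libraries where they do the work, as an engineer would, in place of code of your own. Each camera call takes 0.05 s, during which the arm holds its last target. There are 200 camera calls.

## Working session

There is one attempt and no reset: what is moved stays moved. The work goes in short steps, Python scripts to look and compute and a shell command to move; the robot and the scene stay as the last step left them, time stands still between calls to the robot, and variables do not carry over. Pictures are saved under pics/ and viewed, on a budget of 10 in all, crops included, one or two more only if the job needs it, and the job is handed in when it is done.

```bash
mkdir -p pics; ls; cat > h.py <<'E'
import numpy as np, cv2
from bench import get_obs, snapshot
def save(s,n): cv2.imwrite('pics/%s.png'%n, cv2.cvtColor(s['color'],cv2.COLOR_RGB2BGR))
def cloud(s):
    d=s['depth']; v,u=np.mgrid[:d.shape[0],:d.shape[1]]
    p=np.stack([(u-s['cx'])/s['fx']*d,(v-s['cy'])/s['fy']*d,d],-1)
    E=s['extrinsics']; return (p-E[:3,3])@E[:3,:3]
E
python3 - <<'E'
from h import *
import pickle
S={n:snapshot(n) for n in('top','side')}
pickle.dump(S,open('s0.pkl','wb'))
for n in S: save(S[n],n+'0'); print(n,S[n]['extrinsics'].round(3).tolist(),S[n]['fx'])
print(get_obs())
E
```

```text
pics
top [[-0.007, -1.0, 0.017, -0.006], [-0.993, 0.005, -0.119, 0.554], [0.119, -0.018, -0.993, 1.359], [0.0, 0.0, 0.0, 1.0]] 464.29087771904614
side [[-0.805, -0.593, -0.009, 0.438], [-0.284, 0.399, -0.872, 0.216], [0.52, -0.7, -0.489, 1.086], [0.0, 0.0, 0.0, 1.0]] 495.2155821726464
{'time': 0.1, 'joint_positions': array([-1.25311049e+00,  8.78647958e-02,  1.37205284e+00, -2.36303952e-05,
        1.68363022e+00, -1.03125570e-01]), 'qvel': array([ 0.00017138, -0.0013822 , -0.00354172,  0.00030634,  0.00086824,
       -0.00055015]), 'joint_torque': array([ 2.74514488e-03, -3.41250944e+01, -3.03301799e+01,  7.19816750e-02,
        3.04266158e-02, -1.03326759e-04]), 'tool_pos': array([ 0.22449727, -0.50156012,  0.20445566]), 'ee_rot': array([-3.13964542e+00, -1.77913575e-04,  4.20808595e-01]), 'wrist_force': array([ 0.55187471,  0.23604625, -0.95812561]), 'wrist_torque': array([ 0.0149973 , -0.07260019, -0.00518615]), 'width': 0.0943056399824195}
```

View pics/top0.png

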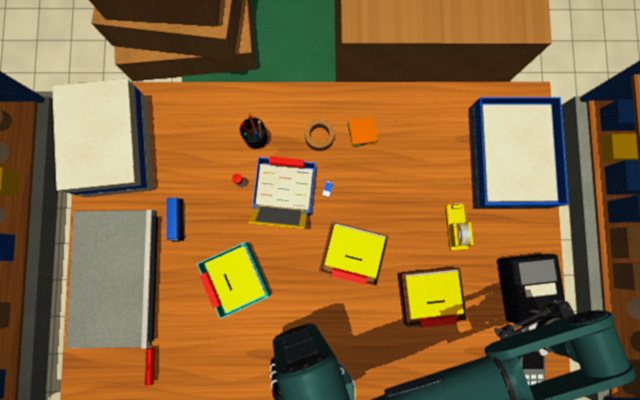

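View pics/side0.png

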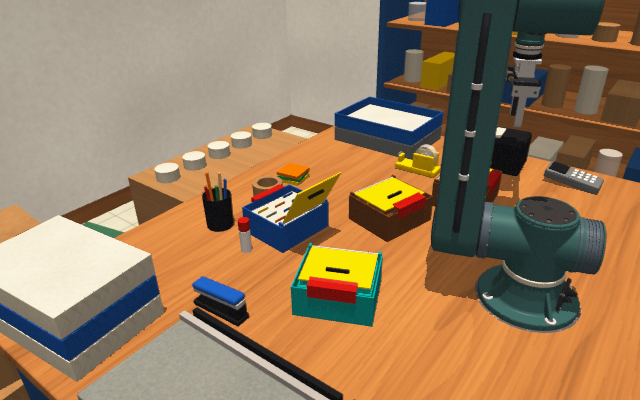

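The card box is the blue one at top (285,185). Its flap leans back towards the robot at about (280,217), the lip is at (287,160), the glue stick at (238,180) and the eraser at (328,188). The other two boxes are decoys.

```bash
python3 - <<'E'
from h import *
import pickle
S=pickle.load(open('s0.pkl','rb'))
for n,roi in(('top',(235,150,335,235)),('side',(235,165,345,255))):
    s=S[n];P=cloud(s);hsv=cv2.cvtColor(s['color'],cv2.COLOR_RGB2HSV);H,Sa,V=[hsv[...,i].astype(int) for i in range(3)]
    m=np.zeros(H.shape,bool);x0,y0,x1,y1=roi;m[y0:y1,x0:x1]=1;m&=s['depth']>0
    red=m&((H<6)|(H>174))&(Sa>180)&(V>90); yel=m&(H>22)&(H<34)&(Sa>150)&(V>60); blue=m&(H>108)&(H<128)&(Sa>130)
    for nm,k in(('red',red),('yel',yel),('blue',blue)):
        k=k.astype(np.uint8);nn,lab,st,c=cv2.connectedComponentsWithStats(k)
        for i in range(1,nn):
            if st[i,4]<25: continue
            p=P[lab==i];print(n,nm,st[i].tolist(),'p5',np.percentile(p,2,0).round(3),'med',np.median(p,0).round(3),'p95',np.percentile(p,98,0).round(3))
            if nm=='red':
                q=p[abs(p[:,2]-.0875)<.006]
                if len(q)>20: print('  lip top mean',q.mean(0).round(4),len(q),'rect',cv2.minAreaRect((q[:,:2]*1000).astype(np.float32)))
            if nm=='blue':
                q=p[abs(p[:,2]-.075)<.006]
                if len(q)>20: print('  rim rect',cv2.minAreaRect((q[:,:2]*1000).astype(np.float32)),len(q))
            if nm=='yel' and st[i,4]>100:
                c=p.mean(0);w=np.linalg.svd(p-c)[2][2] if len(p)<5000 else 0;print('  plane n',w.round(3),'c',c.round(3))
E
```

```text
top red [269, 157, 35, 11, 267] p5 [0.657 0.044 0.081] med [0.671 0.092 0.089] p95 [0.685 0.139 0.095]
  lip top mean [0.6712 0.0925 0.0882] 248 rect ((671.3963623046875, 92.9168701171875), (99.29364776611328, 24.210281372070312), 83.35472869873047)
top red [235, 174, 7, 10, 57] p5 [0.61  0.222 0.081] med [0.623 0.232 0.09 ] p95 [0.635 0.239 0.096]
  lip top mean [0.623  0.2311 0.0895] 48 rect ((622.8230590820312, 230.53309631347656), (17.797147750854492, 23.43484878540039), 88.96989440917969)
top yel [249, 221, 56, 7, 96] p5 [0.474 0.043 0.156] med [0.482 0.11  0.183] p95 [0.491 0.182 0.188]
top blue [253, 158, 15, 49, 81] p5 [0.547 0.153 0.004] med [0.659 0.177 0.058] p95 [0.688 0.188 0.086]
top blue [304, 163, 12, 6, 36] p5 [0.659 0.009 0.003] med [0.671 0.022 0.037] p95 [0.673 0.039 0.075]
top blue [309, 170, 6, 43, 69] p5 [ 0.53   0.01  -0.002] med [0.59  0.017 0.072] p95 [0.646 0.023 0.08 ]
  rim rect ((590.2346801757812, 17.7979679107666), (2.960923433303833, 119.02257537841797), 84.01565551757812) 40
side red [251, 184, 34, 18, 160] p5 [0.654 0.033 0.037] med [0.672 0.093 0.0
[... 779 characters left out ...]
95 [0.534 0.18  0.143]
side yel [308, 247, 37, 8, 230] p5 [0.354 0.186 0.075] med [0.39  0.21  0.078] p95 [0.421 0.235 0.08 ]
  plane n [-0.029  0.031 -0.999] c [0.39  0.21  0.078]
side blue [279, 185, 13, 12, 25] p5 [0.659 0.005 0.05 ] med [0.67  0.032 0.069] p95 [0.673 0.044 0.075]
side blue [254, 196, 15, 7, 27] p5 [0.675 0.085 0.053] med [0.677 0.099 0.069] p95 [0.683 0.13  0.072]
side blue [323, 202, 5, 23, 35] p5 [0.519 0.02  0.007] med [0.521 0.024 0.036] p95 [0.524 0.038 0.072]
side blue [250, 212, 20, 11, 33] p5 [0.583 0.173 0.058] med [0.624 0.177 0.071] p95 [0.656 0.184 0.075]
side blue [293, 237, 12, 8, 25] p5 [ 0.53   0.111 -0.001] med [0.533 0.131 0.007] p95 [0.536 0.148 0.013]
```

Box: yaw is about -6.2°, origin about (0.6065, 0.0997). The rim and lip agree with the given sizes. The flap edge is 119 mm from the hinge, so the fold is about 2.07 rad. I'll go to the robot side of the flap with the fingers shut.

```bash
cat > w.py <<'E'
# where the tool is in the box frame (mm), yaw error (deg), force in box axes
import numpy as np; from bench import get_obs
o=get_obs(); a=np.radians(-6.2); R=np.array([[np.cos(a),np.sin(a)],[-np.sin(a),np.cos(a)]])
p=o['tool_pos']; q=R@(p[:2]-[.6065,.0997]); f=o['wrist_force']
print('t',round(o['time'],2),'box xyz mm',(q*1000).round(1),round(p[2]*1000,1),'yaw',np.degrees(o['ee_rot'][2]).round(2),'F',(R@f[:2]).round(1),round(f[2],1),'w',round(o['width'],4))
E
python3 -m creep '[[[0,0,0,10.1],[0,0,0,10.1],[0,0,0,10.1],[9,-40,0,0],[9,-40,0,0],[9,-40,0,0],[9,-40,0,0],[9,-40,0,0]]]' 0
python3 -m creep '[[[9,-40,0,0],[9,-40,0,0],[9,-40,0,0],[9,-40,0,0],[9,-40,0,0],[9,-40,0,0],[9,-40,0,0],[9,-40,0,0]]]'
python3 w.py
```

```text
time: 1.1
tool_pos: [0.2911, -0.3065, 0.205]
ee_rot: [-3.141, 0.0, -0.108]
wrist_force: [1.0, 0.5, 0.8]
width: 0.0176
time: 2.1
tool_pos: [0.397, 0.0037, 0.205]
ee_rot: [3.141, 0.0, -0.108]
wrist_force: [0.7, 0.1, 0.3]
width: 0.0005
t 2.1 box xyz mm [-197.9 -118.1] 205.0 yaw -6.19 F [0.6 0.2] 0.3 w 0.0005
```

```bash

python3 -m creep '[[[8,-40,0,0],[8,-40,0,0],[0,-38,0,0],[0,0,22,0],[0,0,22,0],[0,0,21,0],[6,0,0,0],[0,0,0,0]]]'
python3 w.py; python3 - <<'E'
from h import *
s=snapshot('side');save(s,'side1');c=s['color'][100:300,180:400];cv2.imwrite('pics/side1c.png',cv2.resize(cv2.cvtColor(c,cv2.COLOR_RGB2BGR),None,fx=3,fy=3))
E
```

```text
time: 3.1
tool_pos: [0.4324, 0.1172, 0.1411]
ee_rot: [-3.142, -0.001, -0.108]
wrist_force: [-0.3, 0.3, 0.2]
width: 0.0005
t 3.1 box xyz mm [-175.    -1.4] 141.1 yaw -6.21 F [-0.4  0.3] 0.2 w 0.0005
```

View pics/side1c.png

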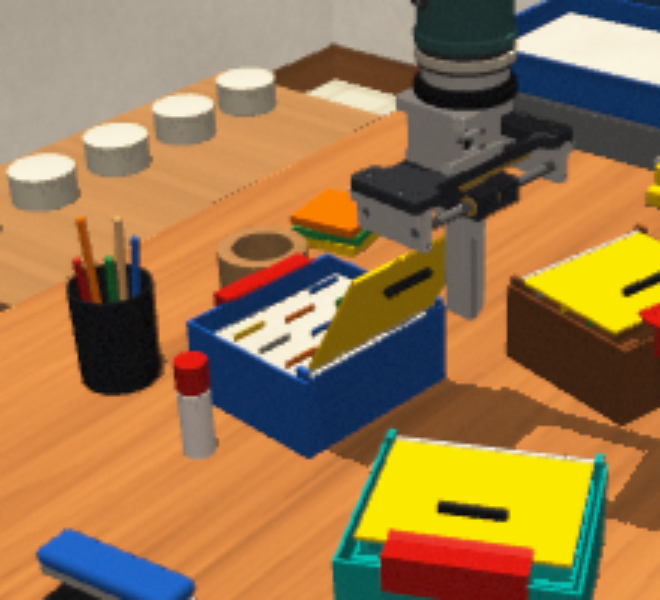

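The picture shows the finger behind the flap's yellow side (finger tip at about (465,310) in the crop) with the gripper body clear above the flap's edge. Now I'll push forward.

```bash

python3 -m creep '[[[10,0,0,0],[10,0,0,0],[8,0,0,0],[8,0,0,0],[8,0,0,0],[8,0,0,0],[8,0,0,0],[8,0,0,0]]]'
python3 w.py
python3 -m creep '[[[8,0,0,0],[8,0,0,0],[8,0,0,0],[6,0,0,0]]]'
python3 w.py; python3 - <<'E'
from h import *
s=snapshot('side');save(s,'side2');c=s['color'][100:300,180:400];cv2.imwrite('pics/side2c.png',cv2.resize(cv2.cvtColor(c,cv2.COLOR_RGB2BGR),None,fx=3,fy=3))
E
```

```text
time: 4.15
tool_pos: [0.4998, 0.1099, 0.1405]
ee_rot: [3.142, -0.0, -0.108]
wrist_force: [-0.9, 0.7, -0.4]
width: 0.0002
t 4.15 box xyz mm [-107.2   -1.4] 140.5 yaw -6.19 F [-1.   0.6] -0.4 w 0.0002
time: 4.65
tool_pos: [0.5296, 0.1066, 0.1404]
ee_rot: [3.141, 0.0, -0.108]
wrist_force: [-0.8, -0.6, 0.8]
width: 0.0002
t 4.65 box xyz mm [-77.2  -1.4] 140.4 yaw -6.19 F [-0.7 -0.7] 0.8 w 0.0002
```

View pics/side2c.png

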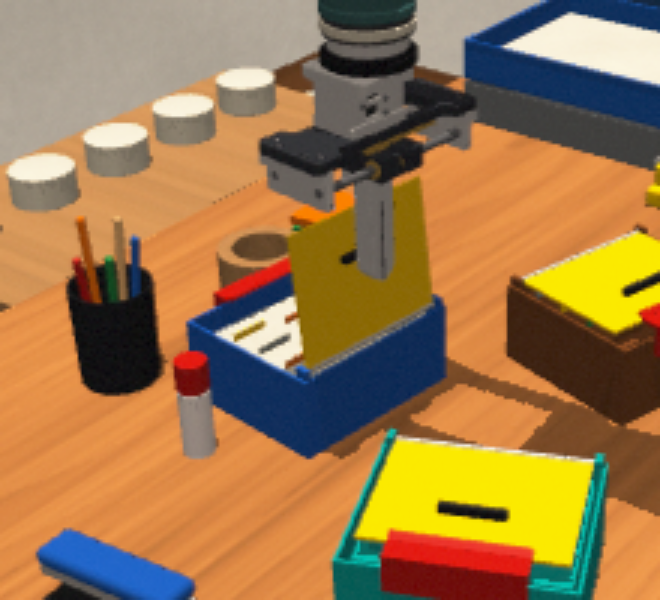

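The flap is now just past upright, and the fingertip is on the yellow face below the ridge at about (375,270). Next I'll fold it down along the arc.

```bash

python3 -m creep '[[[8,0,2,0],[8,0,2,0],[8,0,3,0],[8,0,4,0],[7,0,6,0],[7,0,6,0],[5,0,7,0],[5,0,8,0]]]'
python3 w.py
python3 -m creep '[[[2,0,6,0],[1,0,6,0],[1,0,4,0],[0,0,0,0]]]'
python3 w.py; python3 - <<'E'
from h import *
s=snapshot('side');save(s,'side3');c=s['color'][100:300,180:400];cv2.imwrite('pics/side3c.png',cv2.resize(cv2.cvtColor(c,cv2.COLOR_RGB2BGR),None,fx=3,fy=3))
E
```

```text
time: 5.7
tool_pos: [0.5848, 0.1007, 0.1019]
ee_rot: [3.141, 0.001, -0.108]
wrist_force: [-2.5, -0.2, 1.2]
width: 0.0008
t 5.7 box xyz mm [-21.7  -1.4] 101.9 yaw -6.19 F [-2.4 -0.4] 1.2 w 0.0008
time: 6.2
tool_pos: [0.5887, 0.1002, 0.0861]
ee_rot: [3.141, 0.0, -0.108]
wrist_force: [-0.4, 0.2, 1.3]
width: 0.0004
t 6.2 box xyz mm [-17.7  -1.4] 86.1 yaw -6.19 F [-0.4  0.2] 1.3 w 0.0004
```

View pics/side3c.png

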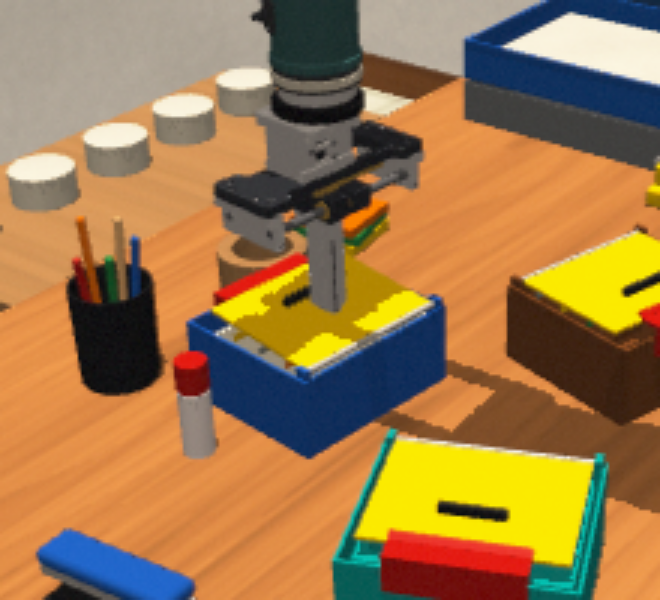

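It is nearly flat, with the finger behind the ridge and the free edge still before the lip. I'll press down gently and watch the force.

```bash

python3 -m creep '[[[0,0,2,0],[0,0,2,0],[0,0,1,0],[0,0,0,0]]]'; python3 w.py
python3 -m creep '[[[0,0,1,0],[0,0,0,0]]]'; python3 w.py
python3 -m creep '[[[0,0,1,0],[0,0,0,0]]]'; python3 w.py
```

```text
time: 6.75
tool_pos: [0.589, 0.1002, 0.0816]
ee_rot: [3.142, -0.001, -0.108]
wrist_force: [0.4, 0.5, 1.0]
width: 0.0003
t 6.75 box xyz mm [-17.4  -1.4] 81.6 yaw -6.19 F [0.3 0.5] 1.0 w 0.0003
time: 7.0
tool_pos: [0.5891, 0.1002, 0.0806]
ee_rot: [-3.142, -0.001, -0.108]
wrist_force: [1.5, -0.1, 2.9]
width: 0.0005
t 7.0 box xyz mm [-17.4  -1.4] 80.6 yaw -6.19 F [1.5 0. ] 2.9 w 0.0005
time: 7.25
tool_pos: [0.5891, 0.1002, 0.08]
ee_rot: [-3.142, -0.001, -0.108]
wrist_force: [1.4, -0.1, 3.7]
width: 0.0003
t 7.25 box xyz mm [-17.3  -1.4] 80.0 yaw -6.19 F [1.4 0. ] 3.7 w 0.0003
```

```bash

python3 -m creep '[[[0,0,1,0],[0,0,0,0]]]'; python3 w.py
python3 -m creep '[[[0,0,1,0],[0,0,0,0]]]'; python3 w.py
```

```text
time: 7.5
tool_pos: [0.5892, 0.1002, 0.0796]
ee_rot: [-3.141, -0.002, -0.108]
wrist_force: [-0.9, -0.1, 7.2]
width: 0.0006
t 7.5 box xyz mm [-17.3  -1.3] 79.6 yaw -6.19 F [-0.8 -0.2] 7.2 w 0.0006
time: 7.75
tool_pos: [0.5892, 0.1002, 0.0794]
ee_rot: [-3.141, -0.002, -0.108]
wrist_force: [-1.3, -0.3, 8.7]
width: 0.0007
t 7.75 box xyz mm [-17.2  -1.3] 79.4 yaw -6.19 F [-1.3 -0.4] 8.7 w 0.0007
```

It is flat (contact at 80 mm) with about 9 N down. I'll slide forward towards the ridge.

```bash

python3 -m creep '[[[3,0,0,0],[3,0,0,0],[3,0,0,0],[3,0,0,0],[3,0,0,0],[0,0,0,0]]]'; python3 w.py
python3 -m creep '[[[2,0,0,0],[2,0,0,0],[0,0,0,0]]]'; python3 w.py
python3 -m creep '[[[2,0,0,0],[2,0,0,0],[0,0,0,0]]]'; python3 w.py
```

```text
time: 8.5
tool_pos: [0.6026, 0.0988, 0.079]
ee_rot: [3.142, 0.002, -0.108]
wrist_force: [-4.0, -0.3, 10.5]
width: 0.0002
t 8.5 box xyz mm [-3.8 -1.3] 79.0 yaw -6.18 F [-3.9 -0.8] 10.5 w 0.0002
time: 8.88
tool_pos: [0.6064, 0.0984, 0.079]
ee_rot: [3.142, 0.002, -0.108]
wrist_force: [-4.2, 0.7, 10.1]
width: 0.0005
t 8.88 box xyz mm [-0.  -1.3] 79.0 yaw -6.18 F [-4.3  0.3] 10.1 w 0.0005
time: 9.25
tool_pos: [0.6077, 0.0983, 0.0785]
ee_rot: [3.141, 0.009, -0.107]
wrist_force: [-9.8, 0.7, 13.2]
width: 0.0005
t 9.25 box xyz mm [ 1.3 -1.3] 78.5 yaw -6.16 F [-9.8 -0.3] 13.2 w 0.0005
```

```bash

python3 -m creep '[[[1,0,1,0],[1,0,1,0],[0,0,0,0]]]'; python3 w.py
python3 -m creep '[[[1,0,0,0],[1,0,0,0],[0,0,0,0]]]'; python3 w.py
python3 - <<'E'
from h import *
for n in('top','side'):
    s=snapshot(n);save(s,n+'4');P=cloud(s);hsv=cv2.cvtColor(s['color'],cv2.COLOR_RGB2HSV).astype(int)
    x0,y0,x1,y1=(262,150,310,172) if n=='top' else (245,170,295,210)
    m=np.zeros(hsv.shape[:2],bool);m[y0:y1,x0:x1]=1
    k=m&((hsv[...,0]<6)|(hsv[...,0]>174))&(hsv[...,1]>180)&(hsv[...,2]>90)&(abs(P[...,2]-.0875)<.006)
    print(n,'lip',P[k].mean(0).round(4),k.sum())
E
```

```text
time: 9.62
tool_pos: [0.608, 0.0983, 0.0775]
ee_rot: [3.141, 0.012, -0.107]
wrist_force: [-15.7, 0.9, 17.7]
width: 0.0001
t 9.62 box xyz mm [ 1.6 -1.2] 77.5 yaw -6.14 F [-15.7  -0.8] 17.7 w 0.0001
time: 10.0
tool_pos: [0.6112, 0.098, 0.0776]
ee_rot: [3.141, 0.009, -0.107]
wrist_force: [-11.8, 1.0, 15.3]
width: 0.0005
t 10.0 box xyz mm [ 4.9 -1.2] 77.6 yaw -6.15 F [-11.8  -0.3] 15.3 w 0.0005
top lip [0.6756 0.0453 0.0894] 1
side lip [0.6728 0.1004 0.0854] 120
```

```bash
cat > mv.py <<'E'
import cv2,numpy as np,sys
a,b=[cv2.cvtColor(cv2.imread('pics/%s.png'%n),cv2.COLOR_BGR2GRAY).astype(np.float32) for n in sys.argv[1:3]]
for nm,(x0,y0,x1,y1) in dict(corner=(262,222,300,256),left=(240,198,256,222),right=(316,212,332,236),teal_ref=(290,268,330,320)).items():
    T=a[y0:y1,x0:x1];I=b[y0-6:y1+6,x0-6:x1+6];W=np.float32([[1,0,6],[0,1,6]])
    try: r,W=cv2.findTransformECC(T,I,W,cv2.MOTION_TRANSLATION,(3,100,1e-5),None,1); print(nm,(W[:,2]-6).round(2),round(r,3))
    except cv2.error as e: print(nm,'fail')
E
python3 mv.py side3 side4; python3 mv.py side2 side3
python3 - <<'E'
import cv2
c=cv2.imread('pics/side4.png')[165:265,230:340];cv2.imwrite('pics/side4c.png',cv2.resize(c,None,fx=6,fy=6))
E
```

```text
corner [0.   0.06] 0.993
left [-0.66  1.3 ] 0.794
right [ 0.03 -0.21] 0.978
teal_ref [-0.01 -0.  ] 0.999
corner [-0.21 -0.02] 0.949
left [-0.62 -0.04] 0.782
right [ 0.3  -0.92] 0.879
teal_ref [0.01 0.01] 0.999
```

View pics/side4c.png

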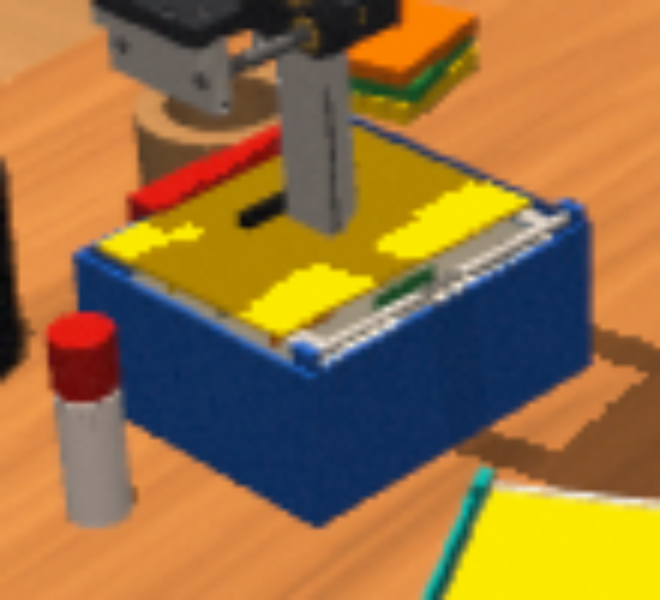

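The box has not moved: its bottom corner shifted less than 0.1 px. The flap is flat and sliding out, with a gap opening at the hinge. I'll keep pushing.

```bash

python3 -m creep '[[[1,0,0,0],[1,0,0,0],[1,0,0,0],[1,0,0,0],[0,0,0,0]]]'; python3 w.py
python3 -m creep '[[[1,0,0,0],[1,0,0,0],[1,0,0,0],[1,0,0,0],[0,0,0,0]]]'; python3 w.py
python3 - <<'E'
from h import *
save(snapshot('side'),'side5')
E
python3 mv.py side3 side5
```

```text
time: 10.72
tool_pos: [0.6154, 0.0975, 0.0774]
ee_rot: [3.141, 0.009, -0.107]
wrist_force: [-12.5, 0.4, 15.7]
width: 0.0004
t 10.72 box xyz mm [ 9.1 -1.2] 77.4 yaw -6.15 F [-12.4  -1. ] 15.7 w 0.0004
time: 11.35
tool_pos: [0.6195, 0.0971, 0.0773]
ee_rot: [3.141, 0.009, -0.107]
wrist_force: [-12.0, 0.7, 14.0]
width: 0.0008
t 11.35 box xyz mm [13.2 -1.2] 77.3 yaw -6.15 F [-12.   -0.6] 14.0 w 0.0008
corner [0.03 0.06] 0.993
left [-0.4   0.96] 0.814
right [-0.01 -0.36] 0.941
teal_ref [-0.01 -0.01] 0.999
```

```bash

python3 -m creep '[[[1,0,0,0],[1,0,0,0],[1,0,0,0],[0,0,0,0]]]'; python3 w.py
python3 -m creep '[[[1,0,0,0],[1,0,0,0],[0,0,0,0]]]'; python3 w.py
```

```text
time: 11.9
tool_pos: [0.6226, 0.0968, 0.0772]
ee_rot: [3.141, 0.008, -0.107]
wrist_force: [-10.9, 1.1, 14.3]
width: 0.0003
t 11.9 box xyz mm [16.3 -1.2] 77.2 yaw -6.15 F [-11.   -0.1] 14.3 w 0.0003
time: 12.28
tool_pos: [0.6246, 0.0965, 0.0771]
ee_rot: [3.141, 0.008, -0.107]
wrist_force: [-10.4, 1.5, 13.9]
width: 0.0005
t 12.28 box xyz mm [18.4 -1.2] 77.1 yaw -6.16 F [-10.5   0.4] 13.9 w 0.0005
```

```bash

python3 -m creep '[[[1,0,0,0],[0,0,0,0]]]'; python3 w.py
python3 - <<'E'
from h import *
save(snapshot('side'),'side6')
c=cv2.imread('pics/side6.png')[165:265,230:340];cv2.imwrite('pics/side6c.png',cv2.resize(c,None,fx=6,fy=6))
E
python3 mv.py side3 side6
```

```text
time: 12.52
tool_pos: [0.625, 0.0965, 0.077]
ee_rot: [3.141, 0.01, -0.107]
wrist_force: [-12.8, 0.4, 13.8]
width: 0.0003
t 12.53 box xyz mm [18.8 -1.2] 77.0 yaw -6.15 F [-12.8  -1. ] 13.8 w 0.0003
corner [0.03 0.05] 0.993
left [-0.22  0.76] 0.838
right [-0.11 -0.39] 0.911
teal_ref [-0.01 -0.  ] 0.999
```

View pics/side6c.png

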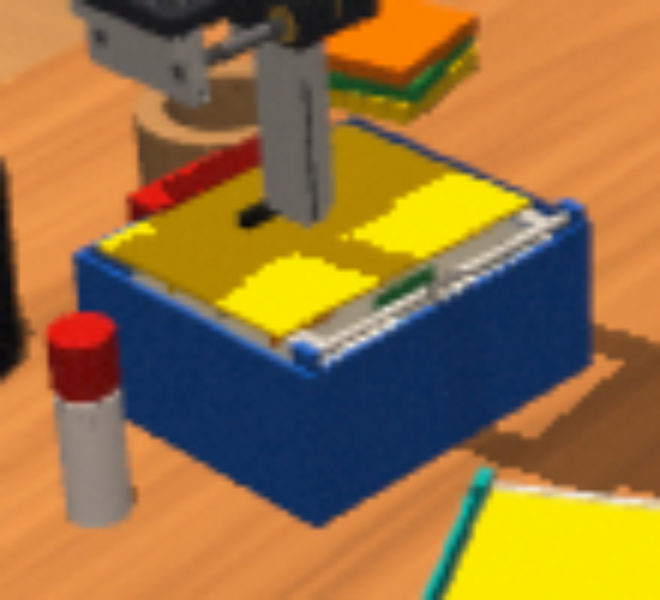

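```bash
python3 - <<'E'
from h import *
import pickle
S=pickle.load(open('s0.pkl','rb'));a=np.radians(-6.2)
def pr(p,s):
    p=np.array(p)/1e3;w=np.array([.6065+p[0]*np.cos(a)-p[1]*np.sin(a),.0997+p[0]*np.sin(a)+p[1]*np.cos(a),p[2]])
    c=s['extrinsics'][:3,:3]@w+s['extrinsics'][:3,3];return ((c[0]/c[2]*s['fx']+s['cx']-230)*6).round(),((c[1]/c[2]*s['fy']+s['cy']-165)*6).round()
s=S['side']
print('box corners',[pr((x,y,z),s) for x,y,z in((-75,85,0),(-75,85,75),(75,85,75),(-75,-85,75))])
for d in(0,9,18): print(d,'hinge corners',pr((-66+d,75,80),s),pr((-66+d,-75,80),s),'ridge +y end',pr((13+d,25,87),s),pr((10+d,25,80),s),'free +y',pr((52+d,75,80),s))
for X in(4.9,18.8): print('finger +y back-bottom',pr((X-8,11,80),s),'front',pr((X+8,11,80),s))
im=[cv2.resize(cv2.imread('pics/side%d.png'%i)[165:265,230:340],None,fx=6,fy=6) for i in(3,4,6)]
cv2.imwrite('pics/cmp.png',np.hstack([i[80:400,60:320] for i in im]))
E
```

```text
box corners [(np.float64(304.0), np.float64(526.0)), (np.float64(294.0), np.float64(373.0)), (np.float64(58.0), np.float64(248.0)), (np.float64(579.0), np.float64(216.0))]
0 hinge corners (np.float64(296.0), np.float64(345.0)) (np.float64(548.0), np.float64(208.0)) ridge +y end (np.float64(256.0), np.float64(220.0)) (np.float64(261.0), np.float64(236.0)) free +y (np.float64(109.0), np.float64(247.0))
9 hinge corners (np.float64(281.0), np.float64(337.0)) (np.float64(533.0), np.float64(202.0)) ridge +y end (np.float64(242.0), np.float64(213.0)) (np.float64(247.0), np.float64(229.0)) free +y (np.float64(95.0), np.float64(240.0))
18 hinge corners (np.float64(266.0), np.float64(329.0)) (np.float64(518.0), np.float64(195.0)) ridge +y end (np.float64(228.0), np.float64(206.0)) (np.float64(234.0), np.float64(222.0)) free +y (np.float64(82.0), np.float64(233.0))
finger +y back-bottom (np.float64(306.0), np.float64(234.0)) front (np.float64(281.0), np.float64(222.0))
finger +y back-bottom (np.float64(284.0), np.float64(223.0)) front (np.float64(259.0), np.float64(211.0))
```

View pics/cmp.png

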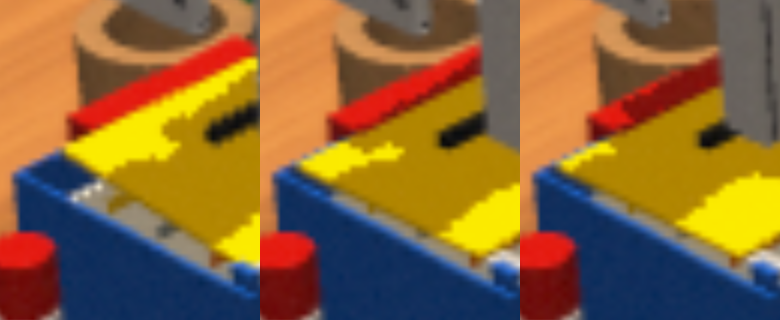

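This shows the flap was carried out by friction as I pressed and slid. It reached its stop at X ≈ 1.3, where the force peaked, and since then the finger has slid over it up to the ridge. The flap's corners at (280,345) and (530,203) match full slide, and they stayed put from shot 4 to shot 6. I'll lift straight off and check that it stays shut.

```bash

python3 -m creep '[[[0,0,-3,0],[0,0,-3,0],[0,0,-5,0],[0,0,-20,0],[0,0,-30,0],[0,0,-40,0]]]'; python3 w.py
python3 -m creep '[[[-40,0,0,0],[-40,0,0,0],[-40,0,0,0],[-40,0,0,0],[-40,0,0,0],[0,0,0,0],[0,0,0,0],[0,0,0,0]]]'; python3 w.py
python3 - <<'E'
from h import *
ims=[]
for n,(x0,y0,x1,y1) in(('top',(235,145,335,225)),('side',(235,165,335,245))):
    s=snapshot(n);save(s,n+'7');P=cloud(s);c=s['color'];ims.append(cv2.resize(cv2.cvtColor(c[y0:y1,x0:x1],cv2.COLOR_RGB2BGR),None,fx=4,fy=4))
    hsv=cv2.cvtColor(c,cv2.COLOR_RGB2HSV).astype(int);m=np.zeros(hsv.shape[:2],bool);m[y0:y1,x0:x1]=1;m&=(s['depth']>0)
    a=np.radians(-6.2);B=(P[...,:2]-[.6065,.0997])@np.array([[np.cos(a),-np.sin(a)],[np.sin(a),np.cos(a)]])
    k=m&(hsv[...,0]>22)&(hsv[...,0]<34)&(hsv[...,1]>150)&(abs(B[...,0])<.09)&(abs(B[...,1])<.09)&(P[...,2]>.06)
    q=np.c_[B[k],P[...,2][k]]*1e3; A=np.c_[q[:,:2],np.ones(len(q))]; f=np.linalg.lstsq(A,q[:,2],rcond=None)[0]
    print(n,'yellow x',np.percentile(q[:,0],[1,99]).round(1),'y',np.percentile(q[:,1],[1,99]).round(1),'z',np.percentile(q[:,2],[5,50,95]).round(1),'slope x,y',f[:2].round(3))
    k=m&((hsv[...,0]<6)|(hsv[...,0]>174))&(hsv[...,1]>180)&(abs(P[...,2]-.0875)<.006)&(abs(B[...,1])<.06)
    print('  lip',P[k].mean(0).round(4),k.sum(),'box x',(np.percentile(B[k][:,0],[2,98])*1e3).round(1))
cv2.imwrite('pics/end.png',np.hstack(ims))
E
python3 mv.py side3 side7;python3 mv.py side0 side7
```

```text
time: 13.32
tool_pos: [0.6291, 0.0956, 0.177]
ee_rot: [3.141, 0.001, -0.108]
wrist_force: [-0.5, -0.7, -0.4]
width: 0.0005
t 13.32 box xyz mm [22.9 -1.6] 177.0 yaw -6.2 F [-0.4 -0.7] -0.4 w 0.0005
time: 14.32
tool_pos: [0.4317, 0.1172, 0.1767]
ee_rot: [3.142, -0.001, -0.109]
wrist_force: [0.3, 0.4, 0.4]
width: 0.0004
t 14.32 box xyz mm [-175.7   -1.5] 176.7 yaw -6.22 F [0.3 0.5] 0.4 w 0.0004
top yellow x [-46.8  64.9] y [-74.6  73.8] z [77.2 82.6 87.5] slope x,y [0.031 0.007]
  lip [0.6724 0.0929 0.0876] 229 box x [55.7 76.3]
side yellow x [-50.4  65.4] y [-77.9  70.6] z [76.9 79.6 82.7] slope x,y [ 0.032 -0.001]
  lip [0.6706 0.0915 0.0857] 147 box x [49.  76.7]
corner [0.01 0.05] 0.993
left [-0.65  0.51] 0.847
right [-0.52  0.21] 0.927
teal_ref [-0.  0.] 0.999
corner [-0.04 -0.06] 0.931
left [0.28 0.69] 0.535
right [ 0.55 -0.71] 0.861
teal_ref [0.01 0.  ] 0.999
```

View pics/end.png

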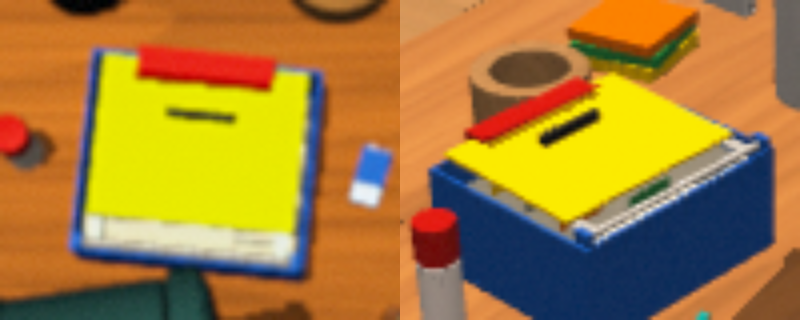

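The flap is held under the lip: the red lip overlaps the yellow at top crop (205,68). The hinge-side edge is at x ≈ -47 mm (-48 is full slide), the slope of 0.03 rad matches the flap resting on the lip's underside, and the box has not moved.

```bash
python3 -c "
from bench import ticket; print(ticket.close_job())"
```

```text
the job is handed in; nothing more can be done
None
```

The card box is shut: the yellow flap is flat, tucked well beneath the red lip, and held there with the hand taken away. I handed the job in after about 14.4 s of robot time.

**What I did:** With the fingers shut, I pushed the flap's yellow side up and over from about 2.07 rad and pressed it flat with 9–18 N. Keeping it pressed, I pushed it away from the hinge to its stop, then lifted the hand straight off.

**Last checks:**
- **Slide:** the hinge-side edge of the flap is at x ≈ -47 to -50 mm in the box frame; fully out is -48.
- **Tuck:** in the top view the lip overlaps the flap. The flap's slope of 0.03 rad fits its edge resting against the lip's underside.
- **Box:** its clearest corner stayed within 0.1 px. Two other patches read up to 0.7 px against the first picture (1.3 px in an earlier shot), but they matched poorly because the flap and shadows changed there.
- **Forces and neighbours:** the wrist force in the readings was about 24 N at most. In the last view the glue stick and eraser look to be where they were; I did not measure them.

**What differed from the plan:**
- **Ridge barely used:** friction under the pressed fingertip carried the flap to its stop before the finger reached the ridge. The finger then slid about 17 mm over the yellow face up to the ridge.
- **Tip height:** under load it read about 77 mm, against 80 mm for the flap's face. I put this down to contact give but did not check it.
- **Box position:** my estimate from the pictures was about 4–5 mm off in the side view, which did not affect the result.

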